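# Empty and peel off the top tray of a sticking stack in a gem shop

## Robot

A 6-joint arm with a two-finger parallel gripper is mounted at the origin on the work surface. World frame = base frame: x ahead of the robot, y to its left, z up, the work surface at z = 0. Lengths are in m, angles in rad, forces in N, time in s.
With the tool pointing down it reaches from about 0.275 to 1 m from the base axis. Payload 8.4 kg.
Tool frame: the origin (TCP) lies at the very end of the fingers, on their centre line; the grasp point (between the pads) lies 19 mm behind it; z points along the fingers, y is the line along which they close (so a half turn about z gives the same grasp; the last joint's range is limited). The gripper opens to 85 mm and grips with 20 to 120 N. Pads are 22 mm wide; open, the fingers measure 114 mm over their backs; the gripper's body (76 mm by 85 mm) begins 54 mm behind the grasp point. The pads swing forward as they close: fully open they stand 13 mm farther back than shut.
Start: joints at [-1.14, 0.353, 1.633, -0, 1.155, -0.002], TCP at [0.262, -0.567, 0.231] pointing down, gripper open.
Joint ranges: [-2.63, 2.63], [-0.92, 2.1], [0.06, 2.66], [-1.3, 4.44], [0, 2.69], [-3.02, 3.02]. Speed limits (rad/s): [2.22, 2.22, 2.79, 3.14, 3.14, 3.14].

## Interface

Orientations are given as a 3x3 rotation matrix whose columns are the frame's x, y, z axes.
In Python, from bench import r, eyes, ticket gives the robot as it stands. The module is installed in compiled form; this text tells all that it offers.
- The arm moves only by the tool apply_moves, never from a script. Its argument "motion" is a list of rows, each a list of 5 numbers: the finger opening in mm, from 0 to 85.4, then the shift along the tool's x, y, z in mm, then the turn about the tool's z in degrees. A call has 1 to 10 rows; each row shifts and turns the commanded pose from where the row before left it, along the tool's axes as they then stand; what a row does not reach is not made up. A row lasts 1/12 s, in which the tool goes at most 41.7 mm and 7.16 degrees, less where a joint would pass 70% of its speed; a pose out of reach is approached as far as the arm can. A call is refused whole if a number of a shift passes 41.7 or a number of a turn 7.16, either way. A call with a gripper value outside its range is refused whole. The fingers move at their own pace and stop on an object; the grip force is fixed at half the most. Time passes only in rows, so rows that do not move let the fingers close. It gives the time, the measured TCP pose, the force, the opening and the grip force at its end, in the units of the state.
- r.get_state(): the state, without advancing time (a new reading comes with each control period).
- eyes.snapshot(name): name is "scene" or "top" or "wrist"; returns a dict with "frame" (420x560x3 uint8, blue, green, red), "fx", "fy", "cx", "cy" (pixels), "rvec" (rotation vector, rad) and "tvec" (3), from world to camera coordinates, as OpenCV has them. Camera axes: x right, y down, z forward; pixel columns grow to the right and rows downward; lengths in m; the calibration is good to about 2 mm. A picture is of the moment at which its call begins. There is no depth.
- ticket.sign_off(): hands the job in; it is judged then, once.
The state is a dict: "clock": time; "q": joint angles; "dq": joint speeds; "joint_torque": joint torques, N m; "ee_pos": TCP position; "eef_rot": TCP orientation; "wrist_force": force on the tool from outside, world axes, zero at the start; "moment": the same for the moment, N m; "gripper_width": finger opening in m; "grasp_force": force on a finger pad.
Only numpy, scipy, OpenCV 4.12 (cv2) and the standard library are available. Lean on these libraries where they do the work, as an engineer would, in place of code of your own. Each camera call takes 0.05 s, during which the arm holds its last target. There are 200 camera calls.

## Task

Two parts were left in the top tray of the stack: move both the brass dop and the steel jaw block into the square bin and let them go there. Then peel the empty top tray off the tightly sticking stack: take it by its turned-up ear and raise that corner first, so that the tray tips up visibly and the trays below stay where they are. Present it: hold the tray level and centred over the round rubber pad, between 10 and 25 cm above it, and finish while still holding it there; leave the jar, the taped case and the loupe alone.

Things in the scene. Friction and masses are not known exactly. Their poses are not given: they have to be found in the camera images.
- stack: The four lower nested trays, bare aluminium, one loose body of 0.7 kg on the bench, 187 x 137 mm over the rims (long side along x), top rim 47 mm above the bench. On its long sides, 56 and 80 mm towards -x from the middle, small spring clips (5 mm proud, 51 mm high) pinch the top tray's rim, 2 to 3 N each, until it is 4 mm up there. Origin: centre of underside. At the robot's left or right.
- tray: Loose top tray, bare aluminium, 0.17 kg, stuck in the stack in the stack, axes parallel to the stack's. Origin: centre of its floor's underside (32 mm above the bench when nested); z up. Floor 150 x 100 mm (x, y), 2 mm thick; walls flare out 30 degrees to a flat rim 10 mm wide, 187 x 137 mm outside, z = 15 to 23 mm. An upright ear stands on the rim's +x +y corner. Grip with up to 60 N.
- tray_ear (a point): Grip point on the tray's ear, at (84.7, 62.1, 36) mm in the tray frame; same axes. The ear is an upright plate 9 mm thick, 32 mm wide, up to z = 49 mm, 26 mm above the rim. Its thickness lies along the tray's diagonal (0.806, 0.592, 0), 0.633 rad from the tray's x.
- tray_far_corner (a point): Underside of the tray's rim at the corner diagonally across from the ear, at (-89.7, -64.7, 15) mm in the tray frame; same axes. Tip the tray up about this corner by about 0.25 rad, slowly, then lift: the clips at the tray's -x end then let go one after another. Pulled straight up, they hold together, about 8 to 12 N, and mostly lift the lower trays too.
- tray_mid (a point): Centre of the tray's inner floor, 2 mm above the tray's origin. Same axes.
- dop: Turned brass dop, loose, standing upright in the top tray at its -x half: foot disc 30 mm in diameter and 12 mm high, cone to 18 mm, stem 14 mm in diameter up to 46 mm. Origin: centre of its underside; z up the stem. About 0.08 kg.
- jaw: Steel jaw block, loose, lying in the top tray at its +x half: base 46 x 20 x 14 mm (x, y, z), with a heel 16 mm long at its -x end that rises to 28 mm. Origin: centre of the underside; x along the long side, z up. Grip across its 20 mm width. About 0.10 kg.
- bin: Square open sheet-steel bin, fixed to the bench, 140 x 140 mm outside, walls 4 mm thick and 45 mm high, floor about 4 mm thick. Origin: centre of the underside, on the bench; z up, x and y along its sides.
- pad: Round black rubber inspection pad, fixed on the bench, 160 mm in diameter, 4 mm thick. Origin: centre of the underside. At the robot's left or right, on the other side from the stack.
- jar: Bystander: amber glass jar, 60 mm in diameter, 60 mm high, beyond the bin. Origin: centre of the underside. Leave alone.
- case: Bystander: black case with two tape bands, 60 x 90 x 40 mm, beyond the bin. Origin: centre of the underside. Leave alone.
- loupe: Bystander: folding loupe, about 72 mm long, 14 mm high, lying between the robot and the bin. Origin: centre of the underside of its round head. Leave alone.
There are look-alikes about, which are no part of the job. Of the things shaped like the dop, the brass one is meant.

How it is judged:
By the outcome, as a careful person would: the job done as asked, in the order asked, and still so for the second after the job is handed in, while the arm keeps its last pose, push and grip.
It also fails if it takes over 64 s, if anything falls off the work surface, if the arm or the gripper's body presses on something with over 40 N, if the wrist force passes 120 N, or if a joint passes its speed limit or range.

## Working session

There is one attempt and no reset: what is moved stays moved. The work goes in short steps, Python scripts to look and compute and a tool call to move; the robot and the scene stay as the last step left them, time stands still between calls to the robot, and variables do not carry over. Pictures are saved under pics/ and viewed, at most 10 in all, crops included, and the job is handed in when it is done.

Besides the shell and the picture viewer there is one more tool, called after ">>>" as name(argument=value, ...) on one line, values as JSON. apply_moves: Moves the arm, as the interface text tells. Its arguments: {"type":"object","properties":{"motion":{"type":"array","items":{"type":"array","items":{"type":"number"}}}},"required":["motion"]}

```bash
mkdir -p pics; cat > h.py <<'E'
import numpy as np, cv2
from bench import r, eyes, ticket
def snap(n,f):
    s=eyes.snapshot(n); cv2.imwrite('pics/'+f+'.png',s['frame']); np.save('pics/'+f+'.npy',s,allow_pickle=True); return s
def load(f): return np.load('pics/'+f+'.npy',allow_pickle=True).item()
def pix(s,u,v,z):
    R=cv2.Rodrigues(np.array(s['rvec'],float))[0]; t=np.array(s['tvec'],float).ravel()
    d=R.T@np.array([(u-s['cx'])/s['fx'],(v-s['cy'])/s['fy'],1]); c=-R.T@t
    return c+d*(z-c[2])/d[2]
def proj(s,P):
    K=np.array([[s['fx'],0,s['cx']],[0,s['fy'],s['cy']],[0,0,1.]])
    return cv2.projectPoints(np.array(P,float).reshape(-1,3),np.array(s['rvec'],float),np.array(s['tvec'],float),K,None)[0].reshape(-1,2)
def st():
    s=r.get_state(); print('t',s['clock'],'p',np.round(s['ee_pos'],4),'w',s['gripper_width'],'gf',s['grasp_force'],'F',np.round(s['wrist_force'],2)); print(np.round(s['eef_rot'],3).tolist(),np.round(s['q'],3)); return s
E
python3 - <<'E'
from h import *
snap('top','t0');snap('scene','s0');st()
E
```

```text
t 0.1 p [ 0.262  -0.567   0.2307] w 0.08569807843663023 gf 0.0 F [-0.07  0.28 -0.21]
[[0.908, 0.419, -0.0], [0.419, -0.908, 0.001], [0.0, -0.001, -1.0]] [-1.14   0.354  1.634  0.     1.155 -0.002]
```

View pics/t0.png

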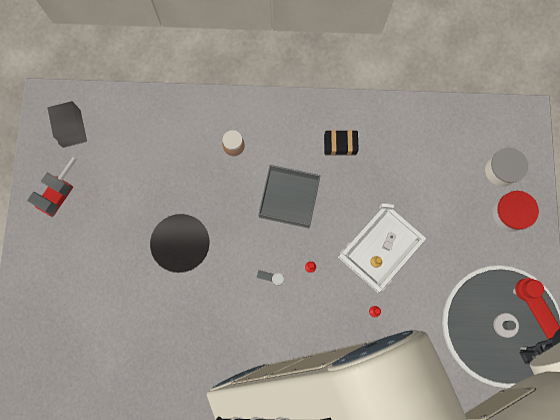

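View pics/s0.png

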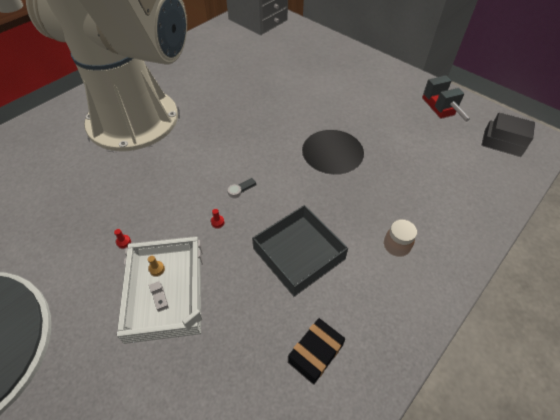

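The top view shows the stack at (382,248), its ear at (387,207), the bin at (290,196) and the pad at (180,243). Candidates for the dop are the brass one in the tray at (376,262) and red look-alikes at (310,267) and (375,311). I choose the brass one and will check it in a close crop.

```bash
python3 - <<'E'
from h import *
a=load('t0')['frame'][195:300,330:435]; b=load('s0')['frame'][225:345,100:220]
f=lambda i:cv2.resize(i,(400,400),interpolation=cv2.INTER_CUBIC)
cv2.imwrite('pics/c0.png',np.hstack([f(a),f(b)]))
s=load('t0')
for n,u,v,z in [('dop?',376,262,.05),('jaw',389,241,.05),('ear',387,207,.075),('bin',290,196,.045),('pad',180,243,.004)]: print(n,pix(s,u,v,z))
E
```

```text
dop? [ 0.44981272 -0.24529775  0.05      ]
jaw [ 0.5057873  -0.27925499  0.05      ]
ear [ 0.59054634 -0.26958884  0.075     ]
bin [ 0.61812867 -0.01844986  0.045     ]
pad [0.48810284 0.27159553 0.004     ]
```

View pics/c0.png

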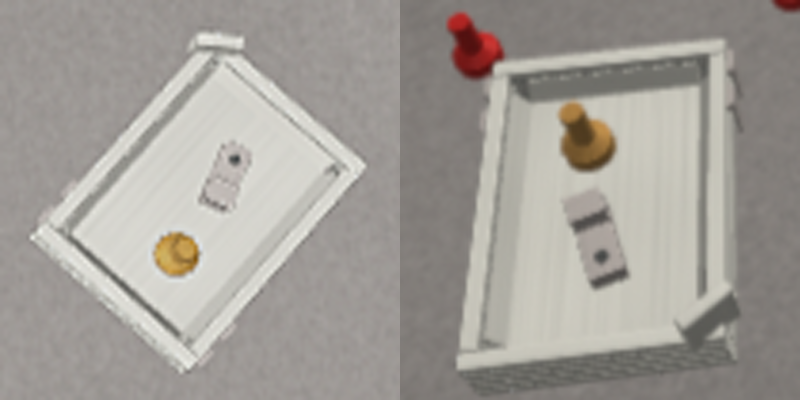

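The crop shows the brass dop at the tray's -x half and the jaw at +x with its heel facing the dop. The ear is on the tray's +x+y corner, at (215,42) in the left crop. Next I fit poses from both views.

```bash
cat > fit.py <<'E'
from h import *
from scipy.optimize import least_squares
T=load('t0');S=load('s0')
t=lambda u,v:(330+u/3.81-.35,195+v/3.81-.35); s=lambda u,v:(100+(u-400)/3.333-.35,225+v/3.333-.35)
def fit(obs,x0):
    def P(x,p):
        c,n=np.cos(x[2]),np.sin(x[2]); return [x[0]+c*p[0]-n*p[1],x[1]+n*p[0]+c*p[1],p[2]]
    f=lambda x:np.concatenate([proj(C,P(x,p))[0]-o for C,p,o in obs])
    q=least_squares(f,x0,loss='soft_l1'); print(np.round(q.x,4),'res',np.round(f(q.x).reshape(-1,2),1).tolist()); return q.x
a,b,z=.0935,.0685,.055
tr=fit([(T,(a,-b,z),t(366,165)),(T,(-a,-b,z),t(188,372)),(T,(-a,b,z),t(32,235)),(S,(-a,b,z),s(727,42)),(S,(-a,-b,z),s(495,68)),(S,(a,-b,z),s(460,360)),
 (T,(.0847,.0621,.081),t(217,40)),(S,(.0847,.0621,.081),s(706,310))],[.5,-.26,-.71])
fit([(T,(0,0,.08),t(183,247)),(S,(0,0,.08),s(572,110)),(T,(0,0,.046),t(176,256)),(S,(0,0,.046),s(587,143))],[.45,-.245,0])
h=.062;l=.048
fit([(T,(-.023,.01,h),t(203,205)),(T,(-.023,-.01,h),t(234,211)),(T,(.023,.01,l),t(229,142)),(T,(.023,-.01,l),t(251,147)),
 (S,(-.023,.01,h),s(600,188)),(S,(-.023,-.01,h),s(562,203)),(S,(-.007,.01,h),s(609,209)),(S,(-.007,-.01,h),s(572,223)),(S,(.023,.01,l),s(628,268)),(S,(.023,-.01,l),s(597,285))],[.5,-.28,-.3])
# bin/pad/loupe in scene
for n,C,u,v,zz in [('binT',T,290,196,.045),('binS',S,300,248,.045),('padT',T,180,243,.004),('padS',S,333.5,151,.004),('jarT',T,233,140,.06),('caseT',T,341,142,.04)]: print(n,pix(C,u,v,zz))
for u,v in [(271,166),(320,177),(305,227),(259,218)]: print(pix(T,u,v,.045))
g=T['frame'].max(2); m=((g<60)*255).astype('uint8'); m[:, :140]=0; m[:,230:]=0; m[:200]=0;m[290:]=0
c=max(cv2.findContours(m,0,1)[0],key=cv2.contourArea); e=cv2.fitEllipse(c); print(e, pix(T,*e[0],.004))
c=np.cos(tr[2]);n=np.sin(tr[2]);R=np.array([[c,-n],[n,c]]);print('ear',tr[:2]+R@[.0847,.0621],'thick ang',tr[2]+.633,'far',tr[:2]+R@[-.0897,-.0647])
E
python3 fit.py
```

```text
[ 0.4892 -0.2606 -0.7042] res [[-0.1, 0.1], [0.2, -0.5], [0.5, -0.7], [0.0, -0.9], [0.2, -1.2], [-0.5, 3.9], [0.3, 0.1], [0.2, -1.4]]
[ 0.4509 -0.2455  0.    ] res [[0.6, 0.7], [0.2, 0.7], [-0.0, -0.1], [0.3, -0.5]]
[ 0.5065 -0.2792 -0.3567] res [[0.3, -1.8], [-0.6, -0.4], [-1.5, -0.6], [-0.1, 1.0], [-0.5, -0.3], [0.3, -0.2], [-0.6, 0.5], [-0.2, 1.0], [0.5, -0.3], [-1.0, -0.6]]
binT [ 0.61812867 -0.01844986  0.045     ]
binS [ 0.62949343 -0.02487551  0.045     ]
padT [0.48810284 0.27159553 0.004     ]
padS [0.48951899 0.27330816 0.004     ]
jarT [0.76344508 0.13923732 0.06      ]
caseT [ 0.77520601 -0.15276477  0.04      ]
[0.69907096 0.03497649 0.045     ]
[ 0.67317063 -0.09707743  0.045     ]
[ 0.53598298 -0.06024117  0.045     ]
[0.55576697 0.06130536 0.045     ]
((179.2467041015625, 253.44476318359375), (32.59387969970703, 64.79364776611328), 87.5504379272461) [0.45992742 0.27161182 0.004     ]
ear [ 0.5939282  -0.26814839] thick ang -0.07122354806143427 far [ 0.37891975 -0.25187057]
```

Poses pass the checks: tray at yaw -0.704, dop and jaw inside it, pad radius and reach fine. Moving to above the dop.

>>> apply_moves(motion=[[45,30.6,-21.3,6,0],[45,30.6,-21.3,6,0],[45,30.6,-21.3,6,0],[45,30.6,-21.3,6,0],[45,30.6,-21.3,6,0],[45,30.6,-21.3,6,0],[45,30.6,-21.3,6,0],[45,30.6,-21.3,6,0],[45,30.6,-21.3,6,0],[45,30.6,-21.3,6,0]])

```text
clock: 0.93
ee_pos: [0.451, -0.2439, 0.1709]
eef_rot: [[0.908, 0.419, -0.0], [0.419, -0.908, 0.0], [-0.0, -0.0, -1.0]]
wrist_force: [0.9, -0.3, 0.6]
gripper_width: 0.0455
grasp_force: 0.0
```

```bash
cat >> h.py <<'E'
def go(x,y,z,yaw=None):
    s=st(); R=np.array(s['eef_rot']); d=R.T@(np.array([x,y,z])-s['ee_pos'])*1000
    print('tool shift mm',np.round(d,1))
    if yaw is not None:
        a=np.degrees(np.arctan2(R[1,0],R[0,0])-yaw); print('turn deg',(a+180)%360-180)
E
python3 - <<'E'
from h import *
s=snap('wrist','w1'); go(.451,-.2455,.055)
print(proj(s,[[.451,-.2455,.08],[.451,-.2455,.046],[.5065,-.2792,.05]]))
E
```

```text
t 0.9833 p [ 0.4531 -0.239   0.1698] w 0.04481388764090003 gf 0.0 F [ 1.24  3.35 -0.82]
[[0.907, 0.42, -0.0], [0.42, -0.907, 0.003], [0.001, -0.003, -1.0]] [-0.49   0.252  1.93   0.003  0.961  0.645]
tool shift mm [ -4.8   5.4 114.8]
[[280.18495454 218.0939575 ]
 [279.83899921 206.99439528]
 [344.34103655 166.42732289]]
```

View pics/w1.png

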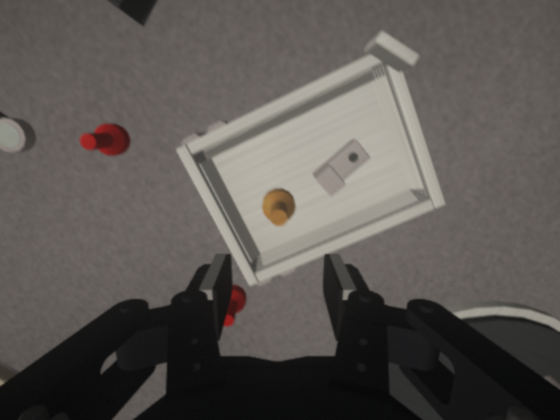

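The wrist view shows the brass dop at (279,205) with its stem top at (279,216), and the jaw at (341,167). All are within 2–4 px of the prediction. Descending and gripping.

>>> apply_moves(motion=[[45,0,0,25,0],[45,0,0,25,0],[45,0,0,25,0],[45,0,0,20,0],[45,0,0,12,0],[45,0,0,8,0],[45,0,0,0,0],[10,0,0,0,0],[5,0,0,0,0],[5,0,0,0,0]])

```text
clock: 1.82
ee_pos: [0.4512, -0.2461, 0.0573]
eef_rot: [[0.908, 0.419, 0.002], [0.419, -0.908, -0.001], [0.001, 0.001, -1.0]]
wrist_force: [0.3, 0.9, 3.2]
gripper_width: 0.011
grasp_force: 58.7
```

>>> apply_moves(motion=[[5,0,0,0,0],[5,0,0,0,0],[5,0,0,-10,0],[5,0,0,-25,0],[5,0,0,-30,0],[5,0,0,-20,0],[5,0,0,0,0]])

```text
clock: 2.4
ee_pos: [0.4529, -0.2469, 0.146]
eef_rot: [[0.908, 0.419, 0.006], [0.419, -0.908, -0.003], [0.004, 0.006, -1.0]]
wrist_force: [1.0, -1.7, 0.0]
gripper_width: 0.011
grasp_force: 58.5
```

```bash
python3 - <<'E'
from h import *
go(.600,.010,.045)
E
```

```text
t 2.4 p [ 0.4529 -0.2469  0.146 ] w 0.010958833760494651 gf 58.514474630355835 F [ 1.01 -1.68  0.02]
[[0.908, 0.419, 0.006], [0.419, -0.908, -0.003], [0.004, 0.006, -1.0]] [-0.502  0.285  1.949  0.     0.901  0.636]
tool shift mm [ 240.9 -172.1  101. ]
```

>>> apply_moves(motion=[[5,20,-14,0,0],[5,28,-20,0,0],[5,28,-20,0,0],[5,28,-20,0,0],[5,28,-20,0,0],[5,28,-20,0,0],[5,28,-20,0,0],[5,28,-20,0,0],[5,20,-12,0,0],[5,8,-4,0,0]])

```text
clock: 3.23
ee_pos: [0.602, 0.0139, 0.1411]
eef_rot: [[0.907, 0.421, 0.001], [0.421, -0.907, 0.001], [0.001, -0.0, -1.0]]
wrist_force: [0.2, -0.1, -1.2]
gripper_width: 0.0112
grasp_force: 58.6
```

>>> apply_moves(motion=[[5,0,0,25,0],[5,0,0,30,0],[5,0,0,25,0],[5,0,0,14,0],[5,0,0,4,0],[5,0,0,0,0],[5,0,0,0,0],[25,0,0,0,0],[35,0,0,0,0],[35,0,0,0,0]])

```text
clock: 4.07
ee_pos: [0.6016, 0.0109, 0.0445]
eef_rot: [[0.908, 0.419, 0.002], [0.419, -0.908, 0.0], [0.002, 0.001, -1.0]]
wrist_force: [0.0, -0.1, 0.1]
gripper_width: 0.0349
grasp_force: 0.0
```

```bash
python3 - <<'E'
from h import *
c,n=np.cos(-.3567),np.sin(-.3567)
go(.5065-.009*c,-.2792-.009*n,.038,-.3567)
E
```

```text
t 4.0667 p [0.6016 0.0109 0.0445] w 0.034910075057477785 gf 0.0 F [ 0.02 -0.05  0.12]
[[0.908, 0.419, 0.002], [0.419, -0.908, 0.0], [0.002, 0.001, -1.0]] [0.016 0.546 1.816 0.    0.778 1.154]
tool shift mm [-214.3  217.1    6.3]
turn deg 45.230418620674584
```

>>> apply_moves(motion=[[35,0,0,-25,0],[35,0,0,-38,0],[35,-12,12,-32,0],[35,-28,28,-5,0],[35,-29,29,0,0],[35,-29,29,0,0],[35,-29,29,0,0],[35,-29,29,0,0],[35,-28,29,0,0],[35,-22,23,0,0]])

```text
clock: 4.9
ee_pos: [0.5, -0.2668, 0.1442]
eef_rot: [[0.908, 0.419, 0.001], [0.419, -0.908, -0.001], [0.001, 0.001, -1.0]]
wrist_force: [0.5, 0.1, -0.7]
gripper_width: 0.0353
grasp_force: 0.0
```

>>> apply_moves(motion=[[35,-8,9,0,0],[35,0,0,0,7],[35,0,0,0,7],[35,0,0,0,7],[35,0,0,0,7],[35,0,0,0,7],[35,0,0,0,7],[35,0,0,0,3.2],[35,0,0,0,0],[35,0,0,0,0]])

```text
clock: 5.73
ee_pos: [0.4978, -0.2754, 0.1437]
eef_rot: [[0.938, -0.346, 0.001], [-0.346, -0.938, -0.0], [0.001, -0.0, -1.0]]
wrist_force: [-0.6, 0.8, -0.5]
gripper_width: 0.0351
grasp_force: 0.0
```

```bash
python3 - <<'E'
from h import *
c,n=np.cos(-.3567),np.sin(-.3567)
w=snap('wrist','w2');snap('scene','s2')
go(.5065-.009*c,-.2792-.009*n,.038,-.3567)
P=[]
for x,y,z in [(-.023,.01,.062),(-.023,-.01,.062),(-.007,-.01,.062),(-.007,.01,.062),(.023,-.01,.048),(.023,.01,.048)]: P.append([.5065+c*x-n*y,-.2792+n*x+c*y,z])
q=proj(w,P); print(q)
f=w['frame'].copy(); cv2.polylines(f,[q[:4].round().astype(int)],1,(0,0,255)); cv2.line(f,*[tuple(map(int,k)) for k in q[4:].round()],(0,255,0))
g=cv2.resize(f[80:280,150:450],(450,300)); b=cv2.resize(load('s2')['frame'][190:310,240:360],(300,300))
cv2.imwrite('pics/c2.png',np.hstack([g,b]))
E
```

```text
t 5.8333 p [ 0.4977 -0.2755  0.1435] w 0.035179799966962404 gf 0.0 F [0.57 0.05 0.68]
[[0.938, -0.346, 0.0], [-0.346, -0.938, -0.0], [0.0, -0.0, -1.0]] [-0.508  0.366  1.833  0.     0.941  1.416]
tool shift mm [  0.4   0.4 105.5]
turn deg 0.16821441905588586
[[265.52676707 236.94774884]
 [291.86207903 237.06801879]
 [292.23576091 216.86407621]
 [265.40834217 216.74042217]
 [292.09509239 173.9210503 ]
 [265.86248629 173.79777568]]
```

View pics/c2.png

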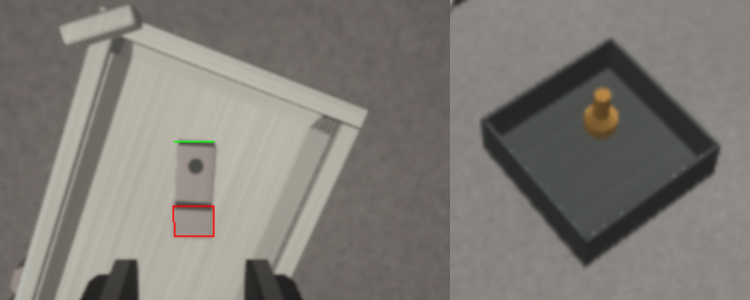

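The dop stands upright in the bin, and the jaw is aligned with the gripper to about 1 mm. Gripping it.

>>> apply_moves(motion=[[35,0,0,25,0],[35,0,0,30,0],[35,0,0,25,0],[35,0,0,15,0],[35,0,0,8,0],[35,0,0,2.5,0],[35,0,0,0,0],[10,0,0,0,0],[10,0,0,0,0],[10,0,0,0,0]])

```text
clock: 6.67
ee_pos: [0.4984, -0.2762, 0.039]
eef_rot: [[0.937, -0.348, 0.002], [-0.348, -0.937, -0.001], [0.002, 0.0, -1.0]]
wrist_force: [0.3, 0.2, 3.5]
gripper_width: 0.0186
grasp_force: 59.0
```

>>> apply_moves(motion=[[10,0,0,0,0],[10,0,0,-10,0],[10,0,0,-25,0],[10,0,0,-35,0],[10,0,0,-30,0],[10,0,0,-5,0],[10,0,0,0,0]])

```text
clock: 7.25
ee_pos: [0.4989, -0.2765, 0.1457]
eef_rot: [[0.937, -0.349, 0.004], [-0.349, -0.937, -0.002], [0.005, 0.001, -1.0]]
wrist_force: [-0.9, -0.5, -2.2]
gripper_width: 0.0189
grasp_force: 58.8
```

```bash
python3 - <<'E'
from h import *
go(.622,-.045,.042)
E
```

```text
t 7.25 p [ 0.4989 -0.2765  0.1457] w 0.018939301341812615 gf 58.817826211452484 F [-0.93 -0.48 -2.17]
[[0.937, -0.349, 0.004], [-0.349, -0.937, -0.002], [0.005, 0.001, -1.0]] [-0.509  0.364  1.832  0.     0.941  1.418]
tool shift mm [  34.2 -260.   103.7]
```

>>> apply_moves(motion=[[10,2,-16,0,0],[10,4,-30,0,0],[10,4,-34,0,0],[10,4,-34,0,0],[10,5,-34,0,0],[10,5,-34,0,0],[10,4,-34,0,0],[10,4,-28,0,0],[10,2,-12,0,0],[10,0,-4,0,0]])

```text
clock: 8.08
ee_pos: [0.62, -0.042, 0.1413]
eef_rot: [[0.938, -0.346, -0.002], [-0.346, -0.938, 0.0], [-0.002, 0.0, -1.0]]
wrist_force: [-0.4, -0.3, -2.5]
gripper_width: 0.0185
grasp_force: 58.8
```

>>> apply_moves(motion=[[10,0,0,25,0],[10,0,0,30,0],[10,0,0,25,0],[10,0,0,17,0],[10,0,0,8,0],[10,0,0,0,0],[10,0,0,0,0],[20,0,0,0,0],[30,0,0,0,0],[30,0,0,0,0]])

```text
clock: 8.92
ee_pos: [0.621, -0.0441, 0.0392]
eef_rot: [[0.937, -0.349, 0.002], [-0.349, -0.937, -0.0], [0.002, -0.001, -1.0]]
wrist_force: [-0.2, 0.4, -0.2]
gripper_width: 0.0303
grasp_force: 0.0
```

>>> apply_moves(motion=[[30,0,0,0,0],[30,0,0,-15,0],[30,0,0,-35,0],[30,0,0,-40,0],[30,0,0,-25,0],[30,0,20,-5,0],[40,0,35,0,0],[50,0,38,0,0],[50,0,38,0,0],[50,0,20,0,0]])

```text
clock: 9.75
ee_pos: [0.5661, -0.1883, 0.1585]
eef_rot: [[0.937, -0.349, 0.001], [-0.349, -0.937, -0.001], [0.001, 0.001, -1.0]]
wrist_force: [-0.4, 0.3, 0.0]
gripper_width: 0.05
grasp_force: 0.0
```

```bash
python3 - <<'E'
from h import *
snap('scene','s3');snap('wrist','w3'); st()
f=lambda i:cv2.resize(i,(400,400))
cv2.imwrite('pics/c3.png',np.hstack([f(load('s3')['frame'][190:310,240:360]),cv2.resize(load('w3')['frame'],(400,400))]))
E
```

```text
t 9.85 p [ 0.5664 -0.1883  0.1584] w 0.05000054397933597 gf 0.0 F [-0.82 -0.44 -0.49]
[[0.936, -0.352, 0.001], [-0.352, -0.936, -0.001], [0.001, 0.001, -1.0]] [-3.230e-01  3.870e-01  1.761e+00 -1.000e-03  9.920e-01  1.607e+00]
```

View pics/c3.png

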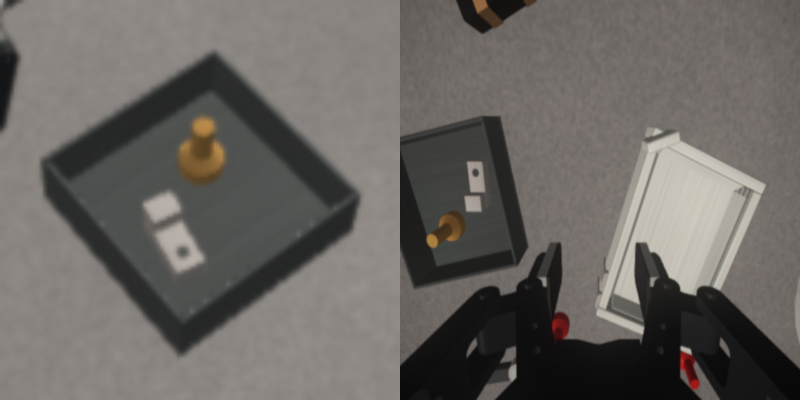

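Both parts lie in the bin: dop at (203,150), jaw at (172,232) in the left crop. The tray is empty. Now I check the ear position against the wrist view.

```bash
python3 - <<'E'
from h import *
w=load('w3'); print(proj(w,[.5939,-.2681,.081]))
c=w['frame'][110:180,320:430]; cv2.imwrite('pics/c4.png',cv2.resize(c,(770,490),interpolation=cv2.INTER_CUBIC))
go(.594,-.268,.12,-.071)
E
```

```text
[[369.53387951 146.92322475]]
t 9.85 p [ 0.5664 -0.1883  0.1584] w 0.05000054397933597 gf 0.0 F [-0.82 -0.44 -0.49]
[[0.936, -0.352, 0.001], [-0.352, -0.936, -0.001], [0.001, 0.001, -1.0]] [-3.230e-01  3.870e-01  1.761e+00 -1.000e-03  9.920e-01  1.607e+00]
tool shift mm [53.8 64.9 38.5]
turn deg -16.513380926562434
```

View pics/c4.png

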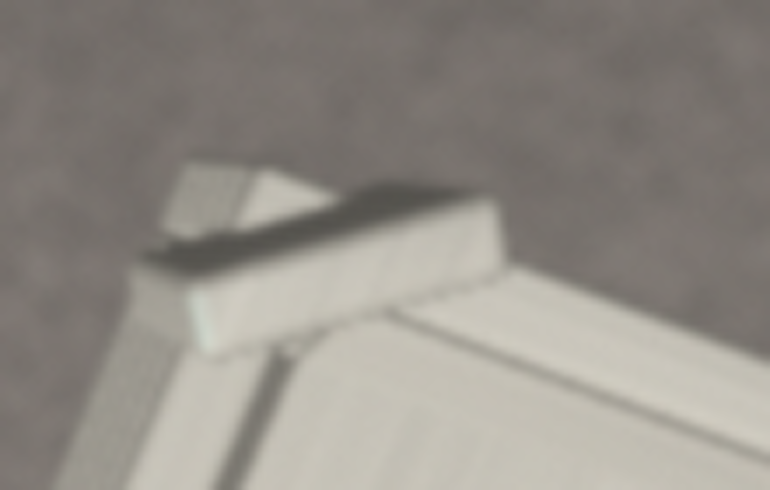

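The ear's light top face is centred near (370,149) in the full image, about 2 mm inward of the prediction, so I take the ear at (0.592,-0.268). The tool can't tilt, so I grip across the 32 mm width. The tray can then pivot about the pads' normal while it tips.

>>> apply_moves(motion=[[50,0,0,0,-5.5],[50,0,0,0,-5.5],[50,0,0,0,-5.5],[50,9,22,8,0],[50,12,30,16,0],[50,8,20,16,0],[50,2,6,20,0],[50,0,0,20,0],[50,0,0,10,0],[50,0,0,0,0]])

```text
clock: 10.68
ee_pos: [0.5918, -0.2639, 0.0654]
eef_rot: [[0.998, -0.068, -0.004], [-0.068, -0.998, 0.002], [-0.004, -0.002, -1.0]]
wrist_force: [-0.8, 0.7, -1.1]
gripper_width: 0.0499
grasp_force: 0.0
```

```bash
python3 - <<'E'
from h import *
w=snap('wrist','w5'); go(.592,-.268,.059,-.071)
d=np.array([.9975,-.071,0]);p=np.array([.071,.9975,0]);c0=np.array([.592,-.268,.081])
q=proj(w,[c0+a*d*.0045+b*p*.016 for a,b in [(1,1),(1,-1),(-1,-1),(-1,1)]]); f=w['frame'].copy(); cv2.polylines(f,[q.round().astype(int)],1,(0,0,255))
cv2.imwrite('pics/c5.png',f)
E
```

```text
t 10.7333 p [ 0.5926 -0.2642  0.067 ] w 0.04992611818787154 gf 0.0 F [-0.23 -0.2   0.47]
[[0.998, -0.067, -0.002], [-0.067, -0.998, 0.001], [-0.002, -0.001, -1.0]] [-0.422  0.572  1.694  0.     0.877  1.216]
tool shift mm [-0.3  3.8  8. ]
turn deg 0.20605569323461737
```

View pics/c5.png

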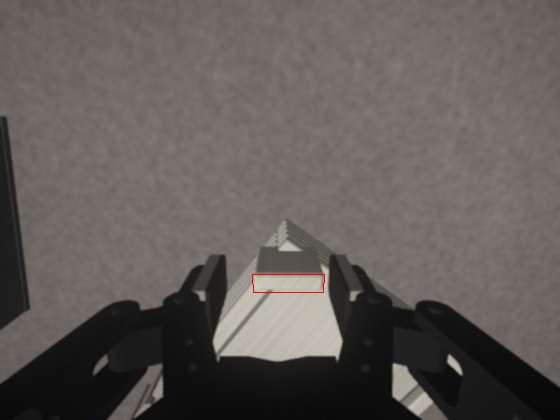

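The ear is square between the fingers at (288,265), about 4 mm right of centre. Final approach and close.

>>> apply_moves(motion=[[50,0,4,0,0],[50,0,0,4,0],[50,0,0,4,0],[50,0,0,0,0],[25,0,0,0,0],[25,0,0,0,0],[25,0,0,0,0],[25,0,0,0,0]])

```text
clock: 11.4
ee_pos: [0.5929, -0.2693, 0.0603]
eef_rot: [[0.998, -0.068, 0.0], [-0.068, -0.998, -0.0], [0.0, -0.0, -1.0]]
wrist_force: [-1.8, 2.1, 6.0]
gripper_width: 0.0304
grasp_force: 59.5
```

>>> apply_moves(motion=[[25,-0.2,0,-1.5,0],[25,-0.5,0,-2.5,0],[25,-0.5,0,-2.8,0],[25,-0.6,0,-2.8,0],[25,-0.6,0,-2.8,0],[25,-0.6,0,-2.8,0],[25,-0.6,0,-2.8,0],[25,-0.6,0,-2.8,0],[25,-0.6,0,-2.8,0],[25,-0.8,0,-2.8,0]])

```text
clock: 12.23
ee_pos: [0.5872, -0.269, 0.0865]
eef_rot: [[0.998, -0.068, 0.0], [-0.068, -0.998, 0.0], [0.0, -0.0, -1.0]]
wrist_force: [1.1, 1.7, -3.5]
gripper_width: 0.0303
grasp_force: 59.8
```

```bash
python3 - <<'E'
from h import *
st(); s=snap('scene','s6')
cv2.imwrite('pics/c6.png',cv2.resize(s['frame'][200:360,60:260],(750,600)))
E
```

```text
t 12.2333 p [ 0.5872 -0.269   0.0865] w 0.03031349597963298 gf 59.813278913497925 F [ 1.07  1.67 -3.45]
[[0.998, -0.068, 0.0], [-0.068, -0.998, 0.0], [0.0, -0.0, -1.0]] [-0.432  0.542  1.694  0.     0.905  1.207]
```

View pics/c6.png

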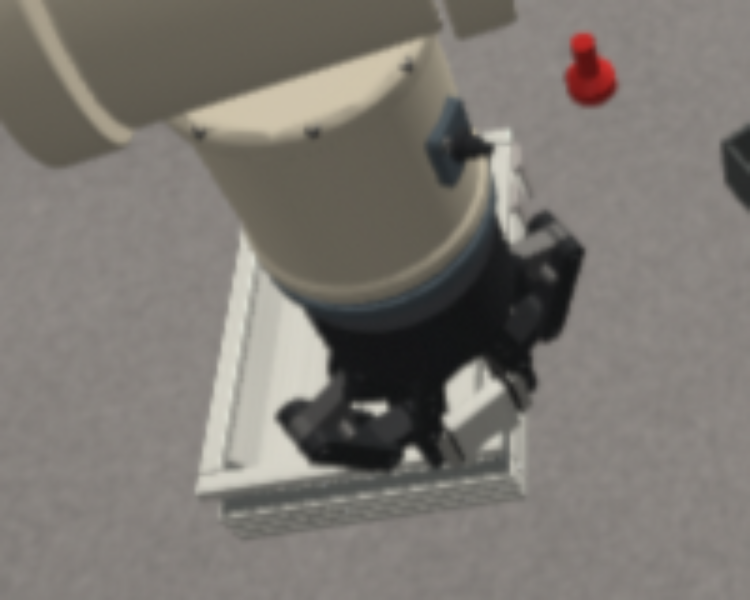

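The top tray is tipping with the lower stack in place: a dark gap shows at (400,480) and the wrist force is about 3.5 N. Continuing slowly.

>>> apply_moves(motion=[[25,-0.8,0,-2.6,0],[25,-0.8,0,-2.6,0],[25,-0.8,0,-2.6,0],[25,-0.8,0,-2.6,0],[25,-0.8,0,-2.6,0],[25,-0.8,0,-2.6,0],[25,-0.9,0,-2.6,0],[25,-0.9,0,-2.6,0],[25,-0.9,0,-2.6,0],[25,-0.9,0,-2.6,0]])

```text
clock: 13.12
ee_pos: [0.5787, -0.2684, 0.1124]
eef_rot: [[0.998, -0.068, -0.0], [-0.068, -0.998, 0.0], [-0.0, -0.0, -1.0]]
wrist_force: [-0.1, -0.4, -2.1]
gripper_width: 0.0302
grasp_force: 60.1
```

>>> apply_moves(motion=[[25,-1,0,-2.6,0],[25,-1,0,-2.6,0],[25,-1,0,-2.6,0],[25,-1,0,-2.6,0],[25,0,0,-1,0],[25,0,0,0,0]])

```text
clock: 13.62
ee_pos: [0.5749, -0.2683, 0.124]
eef_rot: [[0.998, -0.068, 0.0], [-0.068, -0.998, -0.0], [0.0, 0.0, -1.0]]
wrist_force: [0.7, 0.2, -0.8]
gripper_width: 0.0305
grasp_force: 60.1
```

```bash
python3 - <<'E'
from h import *
st(); s=snap('scene','s7');t=snap('top','t7')
cv2.imwrite('pics/c7.png',np.hstack([cv2.resize(s['frame'][200:360,60:220],(400,400)),cv2.resize(t['frame'][180:310,320:450],(400,400))]))
E
```

```text
t 13.6167 p [ 0.5749 -0.2683  0.124 ] w 0.03054616906029475 gf 60.13226509094238 F [ 0.71  0.21 -0.77]
[[0.998, -0.068, 0.0], [-0.068, -0.998, -0.0], [0.0, 0.0, -1.0]] [-0.439  0.481  1.7    0.     0.96   1.2  ]
```

View pics/c7.png

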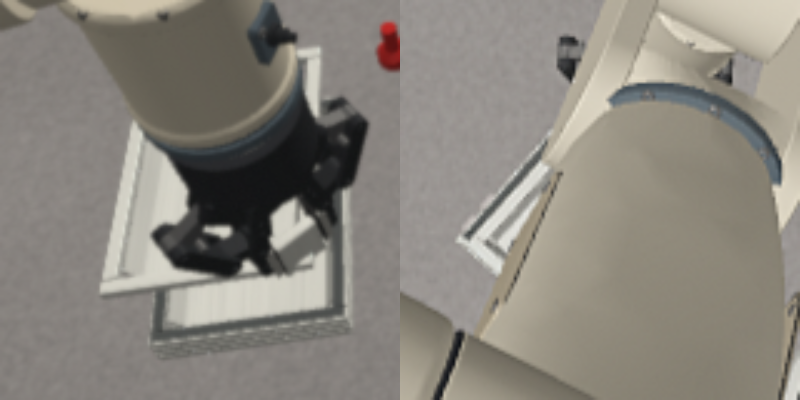

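The tray is tipped about 0.27 rad, its clips have let go (force down to 0.8 N), and the lower trays sit still at (250,330). That was my tenth picture, so from here I check numerically. Lifting.

>>> apply_moves(motion=[[25,0,0,-2,0],[25,0,0,-3,0],[25,0,0,-4,0],[25,0,0,-6,0],[25,0,0,-8,0],[25,0,0,-12,0],[25,0,0,-15,0],[25,0,0,-15,0],[25,0,0,-15,0],[25,0,0,-15,0]])

```text
clock: 14.55
ee_pos: [0.5749, -0.2682, 0.2206]
eef_rot: [[0.998, -0.068, 0.001], [-0.068, -0.998, -0.0], [0.001, 0.0, -1.0]]
wrist_force: [0.2, -0.4, -1.9]
gripper_width: 0.0307
grasp_force: 60.1
```

>>> apply_moves(motion=[[25,0,0,-15,0],[25,0,0,-12,0],[25,0,0,-6,0],[25,0,0,0,0],[25,0,0,0,0],[25,0,0,0,0]])

```text
clock: 15.05
ee_pos: [0.5743, -0.2679, 0.2507]
eef_rot: [[0.998, -0.068, -0.001], [-0.068, -0.998, 0.001], [-0.001, -0.001, -1.0]]
wrist_force: [0.1, -0.1, -2.6]
gripper_width: 0.0304
grasp_force: 60.1
```

```bash
python3 - <<'E'
from h import *
s=go(.594,.265,.26); x=r.get_state(); print(x['moment'])
w=snap('wrist','w8');snap('scene','s8');snap('top','t8')
# lower stack: compare scene before lift (s7) with now, restricted to the stack's visible near edge
E
```

```text
t 15.05 p [ 0.5743 -0.2679  0.2507] w 0.030404258355275257 gf 60.11918663978577 F [ 0.12 -0.1  -2.56]
[[0.998, -0.068, -0.001], [-0.068, -0.998, 0.001], [-0.001, -0.001, -1.0]] [-0.439  0.35   1.593  0.     1.2    1.2  ]
tool shift mm [ -16.6 -533.    -9. ]
[-0.04495439 -0.15707977 -0.00733228]
```

>>> apply_moves(motion=[[25,-0.5,-8,0,0],[25,-1,-16,0,0],[25,-1.8,-26,0,0],[25,-2.4,-34,0,0],[25,-2.4,-34,0,0],[25,-2.4,-34,0,0],[25,-2.4,-34,0,0],[25,-2.4,-34,0,0],[25,-2.4,-34,0,0],[25,-2.4,-34,0,0]])

```text
clock: 16.03
ee_pos: [0.5734, 0.0234, 0.2516]
eef_rot: [[0.998, -0.068, -0.0], [-0.068, -0.998, 0.0], [-0.0, -0.0, -1.0]]
wrist_force: [1.2, -0.4, -2.2]
gripper_width: 0.0306
grasp_force: 60.1
```

>>> apply_moves(motion=[[25,-2.4,-34,0,0],[25,-2.4,-34,0,0],[25,-2.4,-34,0,0],[25,-2.4,-34,0,0],[25,-2.4,-34,0,0],[25,-2.4,-30,0,0],[25,-1.8,-24,0,0],[25,-1,-14,0,0],[25,0,-7,0,0],[25,0,0,0,0]])

```text
clock: 16.87
ee_pos: [0.5733, 0.2674, 0.2514]
eef_rot: [[0.998, -0.066, -0.0], [-0.066, -0.998, -0.0], [-0.0, 0.0, -1.0]]
wrist_force: [0.9, -0.3, -1.7]
gripper_width: 0.0302
grasp_force: 60.1
```

```bash
cat >fit2.py <<'E'
import sys
from h import *
from scipy.optimize import minimize
from scipy.spatial.transform import Rotation as Ro
# tilt of the tray in the grip: rim corner/edge fit by image gradient along projected rim outline (not occluded parts dominate)
def tilt(tag,ps=0.0,tcpz=.028):
    s=r.get_state(); R=np.array(s['eef_rot']); e=np.array(s['ee_pos']); psi=np.arctan2(R[1,0],R[0,0])+ps
    a,b=.0935,.0685; k=np.linspace(-1,1,60)
    L=np.vstack([np.c_[a*k,b+0*k,.023+0*k],np.c_[a*k,-b+0*k,.023+0*k],np.c_[a+0*k,b*k,.023+0*k],np.c_[-a+0*k,b*k,.023+0*k]])
    ear=np.array([.0847,.0621,tcpz+.019])
    ims=[]
    for n in ('scene','top'):
        w=snap(n,tag+n); g=cv2.GaussianBlur(cv2.cvtColor(w['frame'],cv2.COLOR_BGR2GRAY).astype('f4'),(0,0),1.5)
        ims.append((w,np.minimum(np.hypot(cv2.Sobel(g,5,1,0),cv2.Sobel(g,5,0,1)),150)))
    best=[]
    def sc(x):
        th,dy,dd,ro=x
        A=Ro.from_euler('z',psi)*Ro.from_euler('xy',[ro,-th])*Ro.from_euler('z',-.633+dy)
        P=A.apply(L-ear)+e+[0,0,.019]+dd*np.array([np.cos(psi),np.sin(psi),0])
        t=0
        for w,m in ims:
            q=proj(w,P); t+=cv2.remap(m,q[:,:1].astype('f4'),q[:,1:].astype('f4'),1).mean()
        return -t
    for th in np.arange(-.5,1.2,.05):
        o=minimize(sc,[th,0,0,0],method='Nelder-Mead',options=dict(initial_simplex=np.array([[th,0,0,0],[th+.04,0,0,0],[th,.03,0,0],[th,0,.004,0],[th,0,0,.03]]),maxiter=120))
        best.append((o.fun,*o.x))
    best.sort(); print('tilt (far corner low +), dyaw, ddiag, roll:'); print(np.round(best[:4],3))
if __name__=='__main__':
    print(r.get_state()['moment']); go(.573,.2664,.090); tilt(sys.argv[1],float(sys.argv[2]) if len(sys.argv)>2 else 0)
E
python3 fit2.py p9
```

```text
[-0.04669081 -0.15135807 -0.03230096]
t 16.8667 p [0.5733 0.2674 0.2514] w 0.030232829876826295 gf 60.115123987197876 F [ 0.92 -0.35 -1.73]
[[0.998, -0.066, -0.0], [-0.066, -0.998, -0.0], [-0.0, 0.0, -1.0]] [0.434 0.347 1.595 0.    1.199 2.071]
tool shift mm [ -0.2   1.  161.4]
tilt (far corner low +), dyaw, ddiag, roll:
[[-1.62012e+02  2.15000e-01 -2.20000e-02  1.00000e-03 -1.26000e-01]
 [-1.61987e+02  2.15000e-01 -2.20000e-02  1.00000e-03 -1.26000e-01]
 [-1.61931e+02  2.15000e-01 -2.20000e-02  1.00000e-03 -1.23000e-01]
 [-1.58329e+02  1.15000e-01  1.00000e-03  1.00000e-03 -4.50000e-02]]
```

The fit gives a tilt of about 0.2 rad with the tray firmly held. The tool can't tilt, so I lay the tray flat on the pad and regrip the ear across its thickness to hold it level.

>>> apply_moves(motion=[[25,1,0,10,0],[25,1,0,20,0],[25,1,0,28,0],[25,1,0,28,0],[25,1,0,28,0],[25,0,0,20,0],[25,0,0,14,0],[25,0,0,10,0],[25,0,0,5,0],[25,0,0,3,0]])

```text
clock: 17.8
ee_pos: [0.5788, 0.265, 0.085]
eef_rot: [[0.998, -0.069, -0.001], [-0.069, -0.998, -0.0], [-0.001, 0.0, -1.0]]
wrist_force: [0.1, 1.0, -0.2]
gripper_width: 0.0303
grasp_force: 60.1
```

>>> apply_moves(motion=[[25,0,0,3,0],[25,0,0,3,0],[25,0.5,0,3,0],[25,1,0,3,0],[25,1,0,3,0],[25,1.2,0,3,0],[25,1.2,0,3,0],[25,1.2,0,3,0],[25,1.2,0,3,0],[25,0,0,0,0]])

```text
clock: 18.63
ee_pos: [0.586, 0.2651, 0.0578]
eef_rot: [[0.998, -0.068, -0.001], [-0.068, -0.998, -0.0], [-0.001, 0.0, -1.0]]
wrist_force: [-0.1, 0.6, -1.7]
gripper_width: 0.0306
grasp_force: 60.1
```

```bash
python3 fit2.py p10
```

```text
[-0.04655655 -0.10484798  0.02240193]
t 18.6333 p [0.586  0.2651 0.0578] w 0.0306276739595097 gf 60.10281801223755 F [-0.15  0.55 -1.73]
[[0.998, -0.068, -0.001], [-0.068, -0.998, -0.0], [-0.001, 0.0, -1.0]] [ 0.423  0.577  1.712 -0.     0.853  2.062]
tool shift mm [-13.1  -0.4 -32.2]
tilt (far corner low +), dyaw, ddiag, roll:
[[-1.52734e+02  7.77000e-01 -1.22000e-01 -1.00000e-02 -4.00000e-01]
 [-1.51010e+02  2.28000e-01 -1.70000e-02 -1.00000e-03 -1.35000e-01]
 [-1.50561e+02  2.46000e-01 -3.40000e-02 -0.00000e+00 -8.60000e-02]
 [-1.50561e+02  2.44000e-01 -3.50000e-02 -0.00000e+00 -8.80000e-02]]
```

>>> apply_moves(motion=[[25,1,0,3,0],[25,1,0,3,0],[25,1,0,3,0],[25,1,0,3,0],[25,1,0,3,0],[25,1,0,3,0],[25,1,0,2,0],[25,0,0,2,0],[25,0,0,0,0]])

```text
clock: 19.48
ee_pos: [0.5933, 0.2648, 0.0363]
eef_rot: [[0.998, -0.068, 0.0], [-0.068, -0.998, -0.0], [0.0, 0.0, -1.0]]
wrist_force: [0.3, -0.8, 1.1]
gripper_width: 0.0306
grasp_force: 60.4
```

```bash
python3 fit2.py p11
```

```text
[0.01289785 0.33134775 0.06523257]
t 19.4833 p [0.5933 0.2648 0.0363] w 0.030576561076430326 gf 60.4292893409729 F [ 0.33 -0.76  1.12]
[[0.998, -0.068, 0.0], [-0.068, -0.998, -0.0], [0.0, 0.0, -1.0]] [ 0.417  0.614  1.705 -0.     0.822  2.056]
tool shift mm [-20.4  -0.3 -53.7]
tilt (far corner low +), dyaw, ddiag, roll:
[[-1.47446e+02  1.45000e-01 -1.50000e-02  1.00000e-03 -1.54000e-01]
 [-1.47429e+02  1.45000e-01 -1.70000e-02  1.00000e-03 -1.53000e-01]
 [-1.47407e+02  1.45000e-01 -1.70000e-02  1.00000e-03 -1.55000e-01]
 [-1.46646e+02  1.57000e-01 -4.10000e-02  2.00000e-03 -1.17000e-01]]
```

>>> apply_moves(motion=[[25,0.2,0,1.5,0],[25,0.2,0,1.5,0],[25,0,0,1,0],[25,0,0,0,0]])

```text
clock: 19.92
ee_pos: [0.5941, 0.2649, 0.033]
eef_rot: [[0.998, -0.068, 0.001], [-0.068, -0.998, 0.0], [0.001, -0.0, -1.0]]
wrist_force: [1.8, -1.6, 4.7]
gripper_width: 0.0301
grasp_force: 60.9
```

>>> apply_moves(motion=[[35,0,0,0,0],[50,0,0,0,0],[50,0,0,0,0],[50,0,0,0,0]])

```text
clock: 20.25
ee_pos: [0.5932, 0.2648, 0.0323]
eef_rot: [[0.998, -0.068, -0.0], [-0.068, -0.998, -0.0], [-0.0, 0.0, -1.0]]
wrist_force: [-0.2, 0.2, 0.0]
gripper_width: 0.05
grasp_force: 0.0
```

```bash
python3 fit2.py p12
```

```text
[-0.05379236  0.04937545 -0.00125116]
t 20.25 p [0.5932 0.2648 0.0323] w 0.05000216450365811 gf 0.0 F [-0.2   0.19  0.04]
[[0.998, -0.068, -0.0], [-0.068, -0.998, -0.0], [-0.0, 0.0, -1.0]] [0.417 0.62  1.706 0.    0.816 2.056]
tool shift mm [-20.3  -0.2 -57.7]
tilt (far corner low +), dyaw, ddiag, roll:
[[-1.47472e+02  1.20000e-01 -1.60000e-02  2.00000e-03 -1.58000e-01]
 [-1.47437e+02  1.21000e-01 -1.70000e-02  2.00000e-03 -1.58000e-01]
 [-1.47431e+02  1.20000e-01 -1.80000e-02  2.00000e-03 -1.59000e-01]
 [-1.47415e+02  1.19000e-01 -1.50000e-02  2.00000e-03 -1.57000e-01]]
```

>>> apply_moves(motion=[[50,0,0,-15,0],[50,0,0,-25,0],[50,0,0,-25,0],[50,0,0,0,-7],[50,0,0,0,-7],[50,0,0,0,-7],[50,0,0,0,-7],[50,0,0,0,-7],[50,0,0,0,-7],[50,0,0,0,-7]])

```text
clock: 21.18
ee_pos: [0.5934, 0.2648, 0.0975]
eef_rot: [[0.702, 0.713, -0.0], [0.713, -0.702, -0.0], [-0.0, -0.0, -1.0]]
wrist_force: [0.1, -0.2, -0.1]
gripper_width: 0.0499
grasp_force: 0.0
```

>>> apply_moves(motion=[[50,0,0,-10,-7],[50,0,0,0,-7],[50,0,0,0,-7],[50,0,0,0,-7],[50,0,0,0,-7],[50,0,0,0,-6],[50,0,0,0,0],[50,0,0,0,0]])

```text
clock: 21.85
ee_pos: [0.5935, 0.2648, 0.1075]
eef_rot: [[0.071, 0.997, -0.0], [0.997, -0.071, -0.0], [-0.0, -0.0, -1.0]]
wrist_force: [0.7, 0.2, 0.4]
gripper_width: 0.0503
grasp_force: 0.0
```

```bash
cat > fit3.py <<'E'
from h import *
from scipy.optimize import minimize
import sys
# flat tray of known height: x, y, yaw from wrist + scene + top edges
def edges(n,tag):
    w=snap(n,tag+n); g=cv2.GaussianBlur(cv2.cvtColor(w['frame'],cv2.COLOR_BGR2GRAY).astype('f4'),(0,0),1.5)
    return w,np.minimum(np.hypot(cv2.Sobel(g,5,1,0),cv2.Sobel(g,5,0,1)),120)
st(); a,b=.0935,.0685;k=np.linspace(-1,1,60)
L=np.vstack([np.c_[a*k,b+0*k],np.c_[a*k,-b+0*k],np.c_[a+0*k,b*k],np.c_[-a+0*k,b*k]])
E={n:edges(n,sys.argv[1]) for n in ('wrist','scene','top')}
def sc(x,ns):
    c,s=np.cos(x[2]),np.sin(x[2]);P=np.c_[x[0]+L@[c,-s],x[1]+L@[s,c],0*L[:,0]+.004+.023+x[3]]
    t=0
    for n in ns:
        w,m=E[n]; q=proj(w,P); t-=cv2.remap(m,q[:,:1].astype('f4'),q[:,1:].astype('f4'),1).mean()
    return t
for ns in (['wrist'],['scene'],['top'],['wrist','scene','top']):
    B=[]
    for dz in (0,.01,.02,.03):
      for dx in (-.01,0,.01):
        for dy in (-.01,0,.01):
          x0=np.array([.489+dx,.272+dy,-.701]); f=lambda y:sc([*y,dz],ns)
          o=minimize(f,x0,method='Nelder-Mead',options=dict(initial_simplex=x0+np.array([[0,0,0],[.006,0,0],[0,.006,0],[0,0,.05]])))
          B.append((o.fun,*o.x,dz))
    B.sort(); print(ns,np.round(B[0],4)); print([ (round(min(q[0] for q in B if q[4]==d),1)) for d in (0,.01,.02,.03)])
E
python3 fit3.py q
```

```text
t 21.85 p [0.5935 0.2648 0.1075] w 0.050261739836609275 gf 0.0 F [0.72 0.22 0.38]
[[0.071, 0.997, -0.0], [0.997, -0.071, -0.0], [-0.0, -0.0, -1.0]] [0.417 0.521 1.674 0.    0.947 0.489]
['wrist'] [-76.4161   0.4895   0.2734  -0.699    0.    ]
[np.float64(-76.4), np.float64(-52.7), np.float64(-46.2), np.float64(-46.2)]
['scene'] [-103.5573    0.4855    0.2754   -0.6984    0.    ]
[np.float64(-103.6), np.float64(-102.9), np.float64(-100.1), np.float64(-93.6)]
['top'] [-5.48391e+01  5.35500e-01  3.18500e-01 -9.50800e-01  1.00000e-02]
[np.float64(-35.3), np.float64(-54.8), np.float64(-39.1), np.float64(-54.0)]
['wrist', 'scene', 'top'] [-204.809     0.4893    0.2734   -0.6981    0.    ]
[np.float64(-204.8), np.float64(-169.8), np.float64(-157.1), np.float64(-151.9)]
```

The fit shows the tray flat at the pad's height, centred at (0.489,0.273), which is over the pad. Regripping the ear across its 9 mm thickness.

>>> apply_moves(motion=[[50,1.8,0.5,15,0],[50,0,0,22,0],[50,0,0,18,0],[50,0,0,12,0],[50,0,0,6,0],[50,0,0,2.5,0],[50,0,0,0,0],[5,0,0,0,0],[3,0,0,0,0],[3,0,0,0,0]])

```text
clock: 22.83
ee_pos: [0.5947, 0.2668, 0.033]
eef_rot: [[0.068, 0.998, 0.001], [0.998, -0.068, 0.001], [0.001, 0.001, -1.0]]
wrist_force: [0.4, 0.3, 0.5]
gripper_width: 0.0143
grasp_force: 0.0
```

>>> apply_moves(motion=[[3,0,0,0,0],[3,0,0,0,0],[3,0,0,0,0],[3,0,0,-2,0],[3,0,0,-4,0],[3,0,0,-8,0],[3,0,0,-14,0],[3,0,0,-18,0],[3,0,0,-18,0],[3,0,0,-18,0]])

```text
clock: 23.67
ee_pos: [0.5942, 0.2666, 0.116]
eef_rot: [[0.068, 0.998, 0.0], [0.998, -0.068, 0.0], [0.0, 0.0, -1.0]]
wrist_force: [0.8, 0.8, -2.4]
gripper_width: 0.0079
grasp_force: 61.1
```

>>> apply_moves(motion=[[3,0,0,-18,0],[3,0,0,-18,0],[3,0,0,-18,0],[3,0,0,-14,0],[3,0,0,-8,0],[3,0,0,-4,0],[3,0,0,0,0],[3,0,0,0,0],[3,0,0,0,0],[3,0,0,0,0]])

```text
clock: 24.5
ee_pos: [0.5936, 0.2663, 0.193]
eef_rot: [[0.068, 0.998, -0.002], [0.998, -0.068, -0.001], [-0.001, -0.002, -1.0]]
wrist_force: [0.2, 0.6, -2.3]
gripper_width: 0.0077
grasp_force: 61.0
```

```bash
cat > fit4.py <<'E'
from h import *
from scipy.optimize import minimize
from scipy.spatial.transform import Rotation as Ro
import sys
st(); print(r.get_state()['moment'])
a,b=.0935,.0685;k=np.linspace(-1,1,60);z=.023+0*k
L=np.vstack([np.c_[a*k,b+0*k,z],np.c_[a*k,-b+0*k,z],np.c_[a+0*k,b*k,z],np.c_[-a+0*k,b*k,z]])
E={}
for n in ('wrist','scene','top'):
    w=snap(n,sys.argv[1]+n); g=cv2.GaussianBlur(cv2.cvtColor(w['frame'],cv2.COLOR_BGR2GRAY).astype('f4'),(0,0),1.5)
    E[n]=w,np.minimum(np.hypot(cv2.Sobel(g,5,1,0),cv2.Sobel(g,5,0,1)),120)
s=r.get_state(); Z=s['ee_pos'][2]-.028
def sc(x):
    P=(Ro.from_rotvec([x[4],x[5],0])*Ro.from_euler('z',x[3])).apply(L)+x[:3]; t=0
    for n in E:
        w,m=E[n]; q=proj(w,P); t-=cv2.remap(m,q[:,:1].astype('f4'),q[:,1:].astype('f4'),1).mean()
    return t
B=[];rng=np.random.default_rng(0)
for i in range(60):
    x0=np.array([.489,.273,Z,-.698,0,0])+rng.normal(0,1,6)*[.006,.006,.008,.03,.06,.06]
    o=minimize(sc,x0,method='Nelder-Mead',options=dict(initial_simplex=x0+np.vstack([np.zeros(6),np.diag([.006,.006,.006,.04,.05,.05])]),maxiter=500)); B.append((o.fun,*o.x))
B.sort(); print('score x y z yaw rx ry'); print(np.round(B[:4],4))
E
python3 fit4.py u
```

```text
t 24.5 p [0.5936 0.2663 0.193 ] w 0.00768077028293164 gf 61.040321588516235 F [ 0.23  0.59 -2.29]
[[0.068, 0.998, -0.002], [0.998, -0.068, -0.001], [-0.001, -0.002, -1.0]] [0.419 0.429 1.609 0.    1.105 0.488]
[-0.06151933 -0.13461122  0.03047434]
score x y z yaw rx ry
[[-1.799011e+02  4.904000e-01  2.711000e-01  1.626000e-01 -6.860000e-01
  -3.420000e-02 -3.530000e-02]
 [-1.798839e+02  4.904000e-01  2.711000e-01  1.626000e-01 -6.860000e-01
  -3.360000e-02 -3.500000e-02]
 [-1.798777e+02  4.905000e-01  2.711000e-01  1.627000e-01 -6.844000e-01
  -3.450000e-02 -3.680000e-02]
 [-1.798631e+02  4.905000e-01  2.711000e-01  1.627000e-01 -6.865000e-01
  -3.440000e-02 -3.630000e-02]]
```

The tray is held nearly level (within about 3°), centred over the pad, about 16 cm up. I let it settle, then recheck for creep and check that the lower stack didn't shift.

>>> apply_moves(motion=[[3,0,0,0,0],[3,0,0,0,0],[3,0,0,0,0],[3,0,0,0,0],[3,0,0,0,0],[3,0,0,0,0],[3,0,0,0,0],[3,0,0,0,0],[3,0,0,0,0],[3,0,0,0,0]])

```text
clock: 25.48
ee_pos: [0.5941, 0.2666, 0.1941]
eef_rot: [[0.068, 0.998, 0.0], [0.998, -0.068, 0.0], [0.0, 0.0, -1.0]]
wrist_force: [-0.6, -0.1, -0.9]
gripper_width: 0.0077
grasp_force: 61.0
```

```bash
python3 fit4.py v; python3 - <<'E'
from h import *
from scipy.optimize import minimize
a,b=.0935,.0685;k=np.linspace(-1,1,60)
L=np.vstack([np.c_[a*k,b+0*k],np.c_[a*k,-b+0*k],np.c_[a+0*k,b*k],np.c_[-a+0*k,b*k]])
for tags,h in ((('t0','s0'),.055),(('vtop','vscene'),.047)):
    E=[]
    for f in tags:
        w=load(f); g=cv2.GaussianBlur(cv2.cvtColor(w['frame'],cv2.COLOR_BGR2GRAY).astype('f4'),(0,0),1); E.append((w,np.hypot(cv2.Sobel(g,5,1,0),cv2.Sobel(g,5,0,1))))
    def sc(x):
        c,s=np.cos(x[2]),np.sin(x[2]);P=np.c_[x[0]+L@[c,-s],x[1]+L@[s,c],0*L[:,0]+h]
        return -sum(cv2.remap(m,*[np.float32(q[:,i:i+1]) for i in (0,1)],1).mean() for w,m in E for q in [proj(w,P)])
    x0=np.array([.489,-.261,-.704]); o=minimize(sc,x0,method='Nelder-Mead',options=dict(initial_simplex=x0+np.array([[0,0,0],[.005,0,0],[0,.005,0],[0,0,.04]])))
    print('stack',h,np.round(o.x,4),o.fun)
d=cv2.absdiff(load('s0')['frame'],load('vscene')['frame']).max(2)
for n,(u,v) in dict(jar=(403,238),case=(317,350),loupe=(240,187)).items(): print(n,(d[v-20:v+20,u-20:u+20]>30).sum())
E
```

```text
t 25.4833 p [0.5941 0.2666 0.1941] w 0.007724130529214422 gf 61.041022539138794 F [-0.56 -0.11 -0.88]
[[0.068, 0.998, 0.0], [0.998, -0.068, 0.0], [0.0, 0.0, -1.0]] [ 0.419  0.428  1.608 -0.     1.105  0.488]
[-0.07172775 -0.16592322 -0.03408148]
score x y z yaw rx ry
[[-1.800950e+02  4.907000e-01  2.716000e-01  1.636000e-01 -6.861000e-01
  -3.460000e-02 -3.870000e-02]
 [-1.800464e+02  4.907000e-01  2.715000e-01  1.636000e-01 -6.858000e-01
  -3.630000e-02 -3.870000e-02]
 [-1.800449e+02  4.908000e-01  2.715000e-01  1.634000e-01 -6.850000e-01
  -3.250000e-02 -3.730000e-02]
 [-1.800142e+02  4.907000e-01  2.716000e-01  1.635000e-01 -6.870000e-01
  -3.340000e-02 -3.550000e-02]]
stack 0.055 [ 0.4875 -0.2604 -0.7061] -281.86279296875
stack 0.047 [ 0.492  -0.2613 -0.6889] -189.97088623046875
jar 0
case 0
loupe 0
```

```bash
python3 -c "
from h import *
print(ticket.sign_off())"
```

```text
the job is handed in; nothing more can be done
None
```

Job handed in at 25.5 s: the dop and jaw are in the bin, and the tray was tipped off by its ear and set briefly on the pad to regrip. It is now held within about 3° of level, centred about 16 cm above the pad; the lower stack shows at most about 3–5 mm of apparent shift, near my fit error, and the jar, case and loupe are untouched.

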